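Fit the tube rotor onto the splined drive spindle and hold it down

TASK

In the blue rotor waiting on its stand, push the orange tube cap that sticks up fully home. Then take the rotor by its black handle, set it over the drive unit's spindle, turn it until its slots mesh with the brass splines, and slide it fully home against the sprung black seat. Finish with your hand still on the handle, keeping the rotor pressed down so that the spring stays fully compressed; leave the red tube rack, the tip box and the jar where they are.

Things in the scene. Friction and masses are not known exactly. Their poses are not given: they have to be found in the camera images.
- rotor: blue tube rotor with a black handle, 0.28 kg. Origin: centre of its hub's underside, z up its axis. Disc 112 mm across at z 37 to 47 mm, a cone under it. On top, on a circle of 42 mm radius: one orange cap at its +x, five white caps (home, tops at z 56) at 60 to 300 degrees. White ticks at +x, +y, -x, -y lie over the hub's slots. Starts on the stand at any yaw, origin 3 mm above the bench.
- handle (a point): centre of the top of the rotor's black handle, at rotor z = 110 mm. The handle is a square bar 20 x 20 mm, rotor z 47 to 110 mm, its flats facing the rotor's x and y axes, so square with the slots underneath. Axes as the rotor's.
- hub (a point): centre of the underside of the rotor's steel hub (44 x 44 mm, rotor z 0 to 14 mm), same as the rotor's origin. A cross of two slots, 11 mm wide and 14 mm deep, open below and at the sides, runs along the rotor's x and y axes; above it a blind round bore of 15 mm diameter, z 14 to 37 mm.
- tube (a joint): how far the orange-capped tube has been pushed down in the rotor, m: near 0 to 0.002 at the start (its cap 7 to 9 mm proud), 0.009 fully home with its cap level with the white ones. Friction holds it; it takes about 4 N to push down and stops hard at 0.009.
- cap_top (a point): centre of the top face of the orange cap (14 mm diameter), 42 mm from the rotor's axis; rotor z = 65 mm minus the tube joint's value.
- stand: grey ring on the bench, fixed, 104 mm outside and 80 mm inside diameter, 40 mm high; the rotor's disc rests on its top edge, the hub hanging inside. Origin: centre of its underside, on the bench.
- drive: white drive unit, fixed, 180 x 180 mm, 60 mm high, with a grey rim (148 mm diameter, 8 mm high) on top and a black panel on its front. Origin: centre of its underside, on the bench; the spindle stands upright at its centre.
- spindle_tip (a point): tip of the spindle's upright steel pilot pin, 100 mm above the bench. Pin 13.2 mm in diameter, tapering to 5 mm over its last 6 mm. Brass splines form a cross along this frame's x and y axes: arms 8 mm wide, reaching 19 mm from the axis, full width up to 74 mm above the bench, then roof-shaped to a ridge at 78 mm. Any of the rotor's four quarter turns fits.
- spindle (a joint): angle of the spindle relative to the drive unit, rad, counter-clockwise from above; 0 when the splines lie along the unit's x and y axes. It starts at any angle from 0 to 1.57 and is braked: torques under 1 N m do not turn it.
- seat (a joint): how far the black sprung seat is pressed down, m: 0 free, 0.005 fully down (hard stop). Its spring pushes with 5 N at the start and 9 N fully down, more than the rotor's weight, so it rises again if not held.
- seat_top (a point): centre of the top of the black round seat (60 mm diameter) around the splines, on the spindle's axis: 70 mm above the bench when free, 65 mm fully down. The meshed hub's underside bears on it, so fully home the rotor's origin is 65 mm above the bench; an unmeshed rotor is stopped by the spline ridges at 78 mm.
- tube_rack: red tube rack, 70 x 190 x 30 mm (39 mm over its caps), loose, to be left alone. Origin: centre of its underside.
- tip_box: teal box with a yellow top, 85 x 125 x 57 mm, loose, to be left alone. Origin: centre of its underside.
- jar: glass jar with a steel cap, 80 mm diameter, 120 mm high, loose, to be left alone. Origin: centre of its underside.

How it is judged:
On the way, in this order (a step that is already met when the one before it is completed fails the run):
1. the orange tube cap is pushed home while the rotor is still on its stand (value of joint tube above 0.0075 m and horizontal distance between rotor and stand below 0.02 m and height (world z) of rotor below 0.008 m), for 0.2 s.
2. the rotor is meshed on the splines and pressed down against the seat (horizontal distance between rotor and spindle_tip below 0.003 m and z of rotor in the frame of drive below 0.067 m and value of joint seat above 0.0037 m), for 0.3 s.
At the end, for the whole second after the job is handed in: Orange cap home (within 1.5 mm); rotor upright on the spindle axis (3 mm), slots meshed with the splines (8 deg), hub at most 67 mm up, seat pressed down at least 3.7 of its 5 mm, fingers still on the rotor holding it at rest (all of step 2 and value of joint tube above 0.0075 m and angle between rotor's own z axis and vertical below 0.06 rad and (angle between the x axis of rotor and the x axis of spindle_tip, either way round below 0.14 rad or angle between the x axis of rotor and the y axis of spindle_tip, either way round below 0.14 rad) and contact force between rotor and seat above 4 N and contact force between the fingers and rotor above 2 N and linear speed of rotor below 0.02 m/s); the arm keeps its last pose, push and grip.
It fails at once if the tube rack, tip box or jar is moved more than 3 cm or tipped (distance of any of tube_rack, tip_box, jar from where it was at the start of the episode above 0.03 m or angle between any of jar, tip_box, tube_rack's own z axis and vertical above 0.5 rad).
It also fails if it takes over 48 s, if anything falls off the work surface, if the arm or the gripper's body presses on something with over 40 N, if the wrist force passes 120 N, or if a joint passes its speed limit or range.

ROBOT

A 7-joint arm with a two-finger parallel gripper is mounted at the origin on the work surface. World frame = base frame: x ahead of the robot, y to its left, z up, the work surface at z = 0. Lengths are in m, angles in rad, forces in N, time in s.
With the tool pointing down it reaches from about 0.4 to 0.875 m from the base axis. Payload 19.3 kg.
Tool frame: the origin (TCP) lies at the very end of the fingers, on their centre line; the grasp point (between the pads) lies 19 mm behind it; z points along the fingers, y is the direction in which the jaws open and shut (so a half turn about z gives the same grasp; the last joint's range is limited). The gripper opens to 85 mm and grips with 20 to 120 N. Pads are 22 mm wide; open, the fingers measure 114 mm over their backs; the gripper's body (76 mm by 85 mm) begins 54 mm behind the grasp point. The pads swing forward as they close: fully open they stand 13 mm farther back than shut.
Start: joints at [1.124, 0.521, -0.036, 1.599, 0.021, 1.021, -0.113], TCP at [0.23, -0.581, 0.194] pointing down, gripper open.
Joint ranges: [-2.91, 2.91], [-0.3, 2.13], [-1.5, 1.42], [0.17, 2.43], [-1.26, 4.41], [0.16, 1.93], [-2.52, 2.52]. Speed limits (rad/s): [1.89, 1.89, 2.39, 2.39, 3.01, 3.01, 3.01].

INTERFACE

Orientations are given as [roll, pitch, yaw] about the fixed x, y, z axes, in that order (R = Rz(yaw) Ry(pitch) Rx(roll)).
In Python, from workcell import bot gives the robot as it stands.
- The arm moves only by the tool apply_moves, never from a script. Its argument "commands" is a list of rows, each an object with "travel": the shift along the tool's x, y, z in m, a list of three; "twist": the turn, a rotation vector about the tool's x, y, z in degrees, a list of three; "claw": the finger opening in m, from 0 to 0.0854. A call has 1 to 10 rows; each row is the pose to reach, as a shift and turn from the pose commanded when the call began, along the tool's axes at that moment; what a row does not reach only later rows make up. A row lasts 1/10 s, in which the tool goes at most 50 mm and 8.59 degrees, less where a joint would pass 70% of its speed; a pose out of reach is approached as far as the arm can. A call with a gripper value outside its range is refused whole. The fingers move at their own pace and stop on an object; "force" is the grip in N (left out, the last holds). Time passes only in rows, so rows that repeat a pose let the fingers close. It gives the time, the measured TCP pose, the force and the opening at its end, in the units of the state.
- bot.observe(): the state, without advancing time (a new reading comes with each control period).
- bot.grab_frame(name): name is "side" or "top"; returns a dict with "frame" (420x560x3 uint8, blue, green, red), "fx", "fy", "cx", "cy" (pixels), "pose" (4x4, takes a point from camera to world coordinates). Camera axes: x right, y up, looking along -z (the intrinsics and any distortion apply to the point x, -y, -z); pixel columns grow to the right and rows downward; lengths in m; the calibration is good to about 2 mm. A picture is of the moment at which its call begins. There is no depth.
- bot.job_done(): hands the job in, once; it reports no verdict.
The state is a dict: "clock": time; "qpos": joint angles; "qd": joint speeds; "joint_efforts": joint torques, N m; "position": TCP position; "tool_rot": TCP orientation; "force": force on the tool from outside, world axes, zero at the start; "moment": the same for the moment, N m; "grip_width": finger opening in m.
Only numpy, scipy, OpenCV 4.12 (cv2) and the standard library are available. Lean on these libraries where they do the work, as an engineer would, in place of code of your own. Each camera call takes 0.05 s, during which the arm holds its last target.

## Working session

There is one attempt and no reset: what is moved stays moved. The work goes in short steps, Python scripts to look and compute and a tool call to move; the robot and the scene stay as the last step left them, time stands still between calls to the robot, and variables do not carry over. Pictures are saved under pics/ and viewed, and the job is handed in when it is done.

Besides the shell and the picture viewer there is one more tool, called after "Emit:" as name(argument=value, ...) on one line, values as JSON. apply_moves: Moves the arm, as the interface text tells. Its arguments: {"type":"object","properties":{"commands":{"type":"array"},"force":{"type":"number"}},"required":["commands"]}

```bash
mkdir -p pics; ls
python3 - <<'E'
from workcell import bot
import cv2,numpy as np
print(bot.observe())
for n in("side","top"):
    f=bot.grab_frame(n); cv2.imwrite(f"pics/{n}0.png",f["frame"]); print({k:v for k,v in f.items() if k!="frame"})
    np.savez(f"{n}0.npz",**f)
E
```

```text
pics
{'clock': 0.0, 'qpos': array([ 1.12380818,  0.5220406 , -0.03633779,  1.59998534,  0.02120256,
        1.02109698, -0.11278277]), 'qd': array([ 0.00011242,  0.00052845,  0.00129764, -0.00195831,  0.00179152,
       -0.00064503, -0.00082911]), 'joint_efforts': array([-1.63172463e-03, -9.27126145e+01,  1.97983079e+00, -3.69941461e+01,
        1.78298238e-02,  8.38020234e-03, -1.91247926e-05]), 'position': array([ 0.22979143, -0.58082324,  0.19361719]), 'tool_rot': array([-3.14045014e+00,  7.82118023e-05,  3.76805386e-01]), 'force': array([0.78089421, 0.65989546, 0.38870716]), 'moment': array([ 0.02431502, -0.02349608,  0.03771533]), 'grip_width': 0.08517356375099773}
{'fx': 393.46710668409213, 'fy': 393.46710668409213, 'cx': 275.4255832684674, 'cy': 211.66355607399564, 'pose': array([[-0.99918159,  0.0319422 , -0.02481604,  0.5210451 ],
       [-0.03983295, -0.67033163,  0.74099179,  0.78809588],
       [ 0.00703393,  0.74137386,  0.67105538,  0.80010881],
       [ 0.        ,  0.        ,  0.        ,  1.        ]])}
{'fx': 544.2243846747199, 'fy': 544.2243846747199, 'cx': 282.19417710174184, 'cy': 205.69514646034358, 'pose': array([[ 0.00683115,  0.98392251, -0.17846522,  0.24546718],
       [-0.99995506,  0.00554801, -0.00768793, -0.01923924],
       [-0.0065742 ,  0.17850972,  0.98391619,  1.83653329],
       [ 0.        ,  0.        ,  0.        ,  1.        ]])}
```

View pics/side0.png

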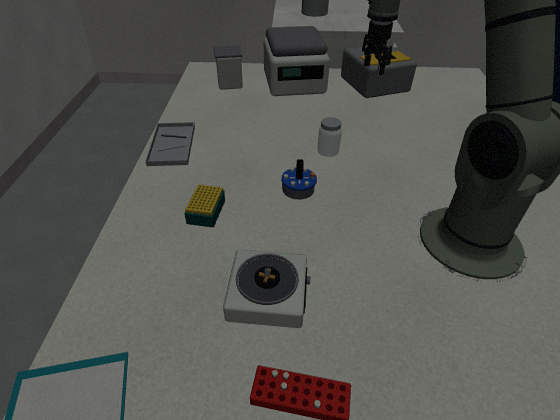

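View pics/top0.png

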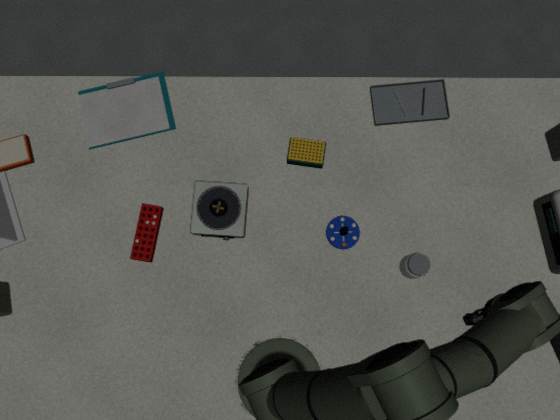

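```bash
cat > h.py <<'E'
import numpy as np,cv2
def load(n): 
    d=np.load(n,allow_pickle=True); return {k:d[k] for k in d.files}
def ray(f,u,v):
    d=np.array([(u-f["cx"])/f["fx"],-(v-f["cy"])/f["fy"],-1.]); P=f["pose"]; return P[:3,3],P[:3,:3]@d
def onz(f,u,v,z):
    o,d=ray(f,u,v); return o+d*(z-o[2])/d[2]
def proj(f,p):
    P=f["pose"]; c=P[:3,:3].T@(np.asarray(p)-P[:3,3]); return f["cx"]+f["fx"]*c[0]/-c[2], f["cy"]-f["fy"]*c[1]/-c[2]
E
python3 - <<'E'
from h import *
ims=[]
for n,boxes in(("side0.npz",[(270,150,60,60),(220,240,100,90)]),("top0.npz",[(315,205,60,60),(185,172,70,75)])):
    f=load(n)
    for i,(x,y,w,h) in enumerate(boxes):
        c=f["frame"][y:y+h,x:x+w]; c=cv2.convertScaleAbs(c,alpha=1.8)
        ims.append(cv2.resize(c,(400,300 if 0 else 300),interpolation=cv2.INTER_NEAREST))
cv2.imwrite("pics/crops0.png",np.vstack([np.hstack(ims[:2]),np.hstack(ims[2:])]))
for n in("side0.npz","top0.npz"):
    f=load(n); hsv=cv2.cvtColor(f["frame"],cv2.COLOR_BGR2HSV); 
    def mk(lo,hi,name,z,box):
        m=cv2.inRange(hsv,lo,hi); mm=np.zeros_like(m); x,y,w,h=box; mm[y:y+h,x:x+w]=m[y:y+h,x:x+w]
        k,l,s,c=cv2.connectedComponentsWithStats(mm)
        for i in range(1,k):
            if s[i,4]>5: print(n,name,s[i],c[i].round(2),onz(f,*c[i],z).round(4))
        return mm
    rb=(270,150,60,60) if n[0]=='s' else (315,205,60,60)
    db=(220,240,100,90) if n[0]=='s' else (185,172,70,75)
    m=mk((100,120,40),(130,255,255),"blue",.05,rb)
    pts=cv2.convexHull(cv2.findNonZero(m)); e=cv2.fitEllipse(pts); print("ell",e,onz(f,*e[0],.05))
    mk((5,140,80),(22,255,255),"orange",.066,rb)
    mk((12,90,50),(35,255,255),"brass",.076,db)
E
```

```text
side0.npz blue [282 168  35  23 439] [298.55 180.35] [ 0.4826 -0.1889  0.05  ]
ell ((298.71905517578125, 178.8427734375), (22.77630615234375, 34.89241027832031), 93.0527114868164) [ 0.48202201 -0.19669062  0.05      ]
side0.npz orange [311 173   4   2   8] [312.5 173.5] [ 0.4398 -0.2052  0.066 ]
side0.npz brass [259 272  16  10  60] [266.07 276.08] [0.5607 0.2123 0.076 ]
top0.npz blue [326 216  34  33 671] [342.25 232.28] [ 0.4813 -0.2044  0.05  ]
ell ((342.44244384765625, 232.0812225341797), (32.73167419433594, 33.24361801147461), 120.108642578125) [ 0.48201206 -0.20499883  0.05      ]
top0.npz orange [342 243   4   3  10] [343.8 244. ] [ 0.4407 -0.2073  0.066 ]
top0.npz brass [218 202   3   3   7] [219.29 203.  ] [0.5726 0.2018 0.076 ]
top0.npz brass [213 205   3   2   6] [214.  205.5] [0.5642 0.2189 0.076 ]
top0.npz brass [216 207   8   6  17] [218.94 209.06] [0.5524 0.2023 0.076 ]
```

View pics/crops0.png

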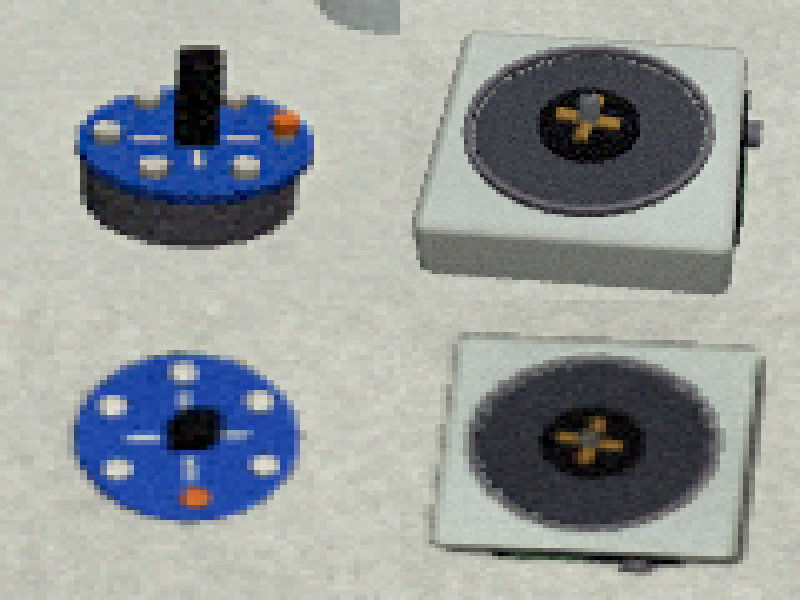

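```bash
cat > m1.py <<'E'
from h import *
def wcent(w):
    yy,xx=np.mgrid[:w.shape[0],:w.shape[1]]; return (w*xx).sum()/w.sum(),(w*yy).sum()/w.sum()
for n in("side0.npz","top0.npz"):
    f=load(n); im=f["frame"].astype(float); b,g,r=im[...,0],im[...,1],im[...,2]
    hsv=cv2.cvtColor(f["frame"],cv2.COLOR_BGR2HSV)
    C=np.array([.482,-.204]); 
    if 1:
        print(n); A=[];B=[]
        for k in range(6):
            a=np.pi-.0+.05+k*np.pi/3; z=.066 if k==0 else .059
            u,v=proj(f,[C[0]+.042*np.cos(a),C[1]+.042*np.sin(a),z])
            R=5; u0,v0=int(round(u)),int(round(v)); w=r[v0-R:v0+R+1,u0-R:u0+R+1].copy()
            sub=np.clip(w-70,0,None); 
            yy,xx=np.mgrid[-R:R+1,-R:R+1]; sub[(xx**2+yy**2)>16]=0
            cu,cv=wcent(sub); p=onz(f,u0-R+cu,v0-R+cv,z)
            print(k,(round(u0-R+cu,1),round(v0-R+cv,1)),p[:2].round(4),"r",np.hypot(*(p[:2]-C)).round(4),"yaw",np.degrees(np.arctan2(p[1]-C[1],p[0]-C[0])-k*np.pi/3).round(1)%360)
            A.append(p[:2])
        A=np.array(A); print("mean",A.mean(0),"opp mids",((A[:3]+A[3:])/2).round(4).tolist(), "axes",[np.degrees(np.arctan2(*(A[k]-A[k+3])[::-1])-k*np.pi/3).round(1)%360 for k in range(3)])
    # drive rim dark region
    box=(225,245,85,62) if n[0]=='s' else (188,175,62,66)
    x,y,w,h=box
    gray=cv2.cvtColor(f["frame"],cv2.COLOR_BGR2GRAY)
    print(gray[y+h//2,x:x+w][::3])
    for th,name,z in((80,"rim",.068),(22,"seat",.07)):
        m=np.zeros_like(gray); m[y:y+h,x:x+w]=(gray[y:y+h,x:x+w]<th)*255
        k,l,s,c=cv2.connectedComponentsWithStats(m); i=1+np.argmax(s[1:,4])
        hu=cv2.convexHull(cv2.findNonZero((l==i).astype(np.uint8))); e=cv2.fitEllipse(hu)
        print(name,s[i],e,onz(f,*e[0],z)[:2])
    br=np.clip((r-b)-25,0,None); br[:y]=0;br[y+h:]=0;br[:,:x]=0;br[:,x+w:]=0
    br[:]*=1; ys,xs=np.nonzero(br>5); 
    for Cd in ([.562,.208],):
        P=np.array([onz(f,u,v,.076)[:2] for u,v in zip(xs,ys)]); W=br[ys,xs]
        D=P-Cd; rr=np.hypot(*D.T); k=(rr>.006)&(rr<.026); th=np.arctan2(D[:,1],D[:,0])
        Z=(W[k]*rr[k]*np.exp(4j*th[k])).sum(); print("brass cent",(W[:,None]*P).sum(0)/W.sum(),"ang",np.degrees(np.angle(Z))/4, abs(Z)/(W[k]*rr[k]).sum())
E
python3 m1.py
```

```text
side0.npz
0 (np.float64(313.2), np.float64(172.0)) [ 0.4372 -0.2132] r 0.0457 yaw 191.6
1 (np.float64(305.8), np.float64(166.7)) [ 0.4593 -0.2499] r 0.0512 yaw 183.7
2 (np.float64(291.5), np.float64(166.6)) [ 0.5054 -0.2482] r 0.05 yaw 177.9
3 (np.float64(284.7), np.float64(174.7)) [ 0.5264 -0.2042] r 0.0444 yaw 179.7
4 (np.float64(292.5), np.float64(182.3)) [ 0.5015 -0.1666] r 0.0422 yaw 182.5
5 (np.float64(306.5), np.float64(182.2)) [ 0.4588 -0.1692] r 0.0418 yaw 183.7
mean [ 0.48145424 -0.20856093] opp mids [[0.4818, -0.2087], [0.4804, -0.2083], [0.4821, -0.2087]] axes [np.float64(185.7), np.float64(183.2), np.float64(180.5)]
[109 109  88 108  59  32  32  34  40  38   6   7  20  36  49  67  71  17
  20  32  30  34  42  38  58 109 107   9  65]
rim [ 236  254   63   51 2557] ((266.6904602050781, 278.8923034667969), (51.55826187133789, 62.9005126953125), 88.63224029541016) [0.55916114 0.21409362]
seat [255 266  25  23 335] ((266.7694091796875, 277.1219787597656), (22.341163635253906, 25.879314422607422), 89.35746002197266) [0.5591645  0.21047873]
brass cent [0.55979012 0.21090833] an
[... 451 characters left out ...]
4(332.2), np.float64(238.3)) [ 0.4601 -0.17  ] r 0.0404 yaw 182.8
mean [ 0.48269909 -0.20529804] opp mids [[0.4827, -0.2052], [0.4825, -0.2054], [0.4828, -0.2054]] axes [np.float64(182.9), np.float64(182.5), np.float64(182.8)]
[108  99 105  51  30  25  26  18   5  20  41  61  11  11  29  28  23  52
 102  84 108]
rim [ 197  185   44   45 1559] ((218.32864379882812, 207.36431884765625), (44.162078857421875, 44.72804641723633), 72.3113021850586) [0.55945457 0.20552307]
seat [209 198  19  19 216] ((218.31724548339844, 207.1759490966797), (18.465940475463867, 18.971132278442383), 97.37019348144531) [0.5597306  0.20532408]
brass cent [0.55897116 0.20545078] ang -12.68897447452632 0.636930961597565
```

```bash
cat >> h.py <<'E'
from scipy.spatial.transform import Rotation as Ro
def plan(target,yawdeg,obs):
    R0=Ro.from_euler("xyz",obs["tool_rot"]); R1=Ro.from_euler("xyz",[np.pi,0,np.radians(yawdeg)])
    t=R0.inv().apply(np.asarray(target)-obs["position"]); w=(R0.inv()*R1).as_rotvec(degrees=True)
    print("travel",t.round(4).tolist(),"twist",w.round(2).tolist())
E
python3 - <<'E'
from h import *
from workcell import bot
plan([.4407,-.2072,.13],2.7,bot.observe())
f=load("top0.npz"); print(onz(f,418,263,.12),onz(f,307,152,.057),onz(f,147,233,.03))
E
```

```text
travel [0.3336, -0.2698, 0.064] twist [-0.05, 0.01, 18.89]
[ 0.3763263  -0.43356649  0.12      ] [ 0.75331896 -0.08798792  0.057     ] [0.47765883 0.44698291 0.03      ]
```

Emit:
apply_moves(commands=[{"travel":[0.04,-0.032,0],"twist":[0,0,3],"claw":0.0},{"travel":[0.08,-0.065,0],"twist":[0,0,8],"claw":0.0},{"travel":[0.12,-0.097,0],"twist":[0,0,13],"claw":0.0},{"travel":[0.16,-0.13,0],"twist":[0,0,18.9],"claw":0.0},{"travel":[0.2,-0.162,0],"twist":[0,0,18.9],"claw":0.0},{"travel":[0.24,-0.194,0],"twist":[0,0,18.9],"claw":0.0},{"travel":[0.28,-0.226,0],"twist":[0,0,18.9],"claw":0.0},{"travel":[0.31,-0.25,0],"twist":[0,0,18.9],"claw":0.0},{"travel":[0.3336,-0.2698,0.01],"twist":[0,0,18.9],"claw":0.0},{"travel":[0.3336,-0.2698,0.03],"twist":[0,0,18.9],"claw":0.0}], force=40)

```text
clock: 1.1
position: [0.4436, -0.2036, 0.1647]
tool_rot: [-3.141, -0.003, 0.053]
force: [0.6, -0.8, -0.7]
grip_width: -0.0004
```

Run:
```python
from h import *
from workcell import bot
plan([.4407,-.2072,.10],2.7,bot.observe())
```

```text
travel [-0.0033, 0.0034, 0.0647] twist [-0.02, -0.16, 0.32]
```

Emit:
apply_moves(commands=[{"travel":[0,0,0.03],"twist":[0,0,0],"claw":0.0},{"travel":[0,0,0.055],"twist":[0,0,0],"claw":0.0},{"travel":[0,0,0.064],"twist":[0,0,0],"claw":0.0},{"travel":[0,0,0.064],"twist":[0,0,0],"claw":0.0},{"travel":[0,0,0.064],"twist":[0,0,0],"claw":0.0}])

```text
clock: 1.6
position: [0.4413, -0.2077, 0.101]
tool_rot: [3.141, -0.001, 0.047]
force: [0.5, 0.3, 0.6]
grip_width: 0.0002
```

Run:
```python
from h import *
from workcell import bot
o=bot.observe(); print(o["position"],o["tool_rot"],o["force"])
ims=[]
for n in("side","top"):
    f=bot.grab_frame(n); np.savez(f"{n}1.npz",**f)
    u,v=proj(f,o["position"]); print(n,u,v)
    x,y=int(u)-40,int(v)-30
    c=cv2.resize(cv2.convertScaleAbs(f["frame"][y:y+75,x:x+80],alpha=2),(400,375),interpolation=cv2.INTER_NEAREST)
    cv2.circle(c,(int((u-x+.5)*5),int((v-y+.5)*5)),3,(0,255,0),1); ims.append(c)
cv2.imwrite("pics/cap1.png",np.hstack(ims))
```

```text
[ 0.44126763 -0.20774458  0.10098467] [ 3.14135824e+00 -6.37963515e-04  4.67309046e-02] [0.48019507 0.29118119 0.57789665]
side 312.79815658603417 163.77064576049406
top 345.0970673547061 242.64267142669266
```

View pics/cap1.png

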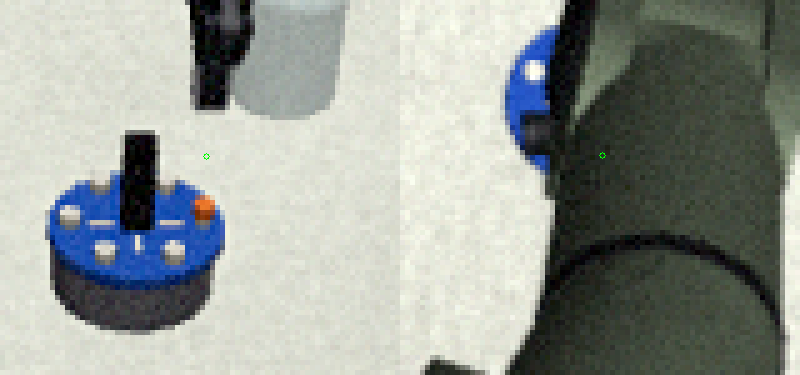

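Run:
```python
from h import *
f=load("side1.npz"); c=f["frame"][70:230,230:390]
cv2.imwrite("pics/s1.png",cv2.resize(cv2.convertScaleAbs(c,alpha=2,beta=20),None,fx=3.75,fy=3.75,interpolation=cv2.INTER_CUBIC))
```

```text
(no output)
```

View pics/s1.png

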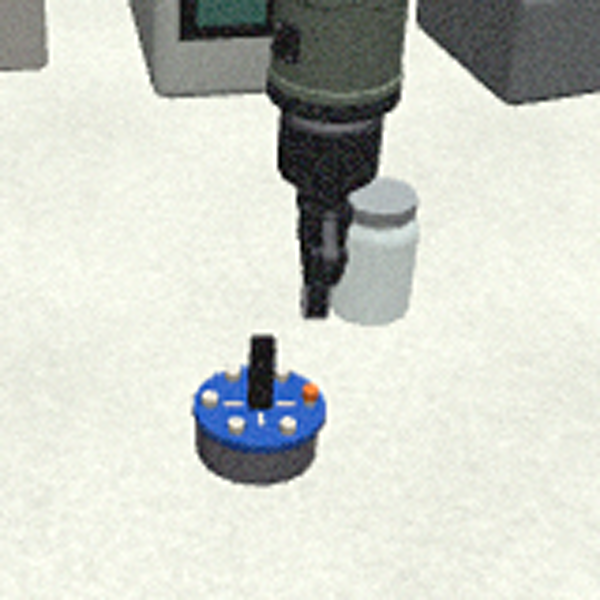

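Run:
```python
from h import *
fs,ft=load("side0.npz"),load("top0.npz")
p=[0.2298,-0.5808,0.1936]; print(proj(fs,p),proj(ft,p), proj(fs,[.4827,-.2052,.113]),proj(ft,[.4827,-.2052,.113]))
o,d=ray(fs,314,154.8); 
for z in(.101,.128): print(onz(fs,314,154.8,z))
for f,b,n in((fs,(350,0,90,80),"a"),(ft,(440,270,120,90),"b")):
    x,y,w,h=b; c=cv2.convertScaleAbs(f["frame"][y:y+h,x:x+w],alpha=2.5,beta=20); cv2.imwrite(f"pics/st_{n}.png",cv2.resize(c,None,fx=5,fy=5,interpolation=cv2.INTER_CUBIC))
```

```text
(np.float64(370.3808936335245), np.float64(84.04430016697877)) (np.float64(475.69618281929047), np.float64(311.13525220487253)) (np.float64(299.4536393196343), np.float64(160.6090676521254)) (np.float64(344.52332992373135), np.float64(229.2852706196729))
[ 0.43598785 -0.25676678  0.101     ]
[ 0.43927281 -0.21641356  0.128     ]
```

View pics/st_a.png

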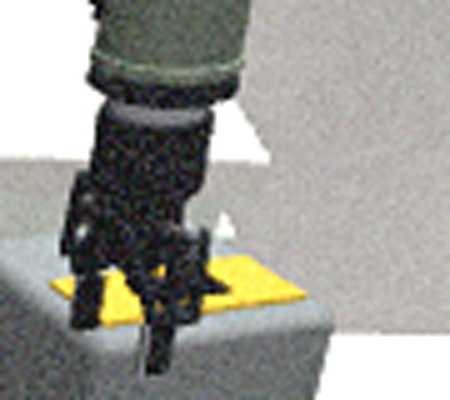

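View pics/st_b.png

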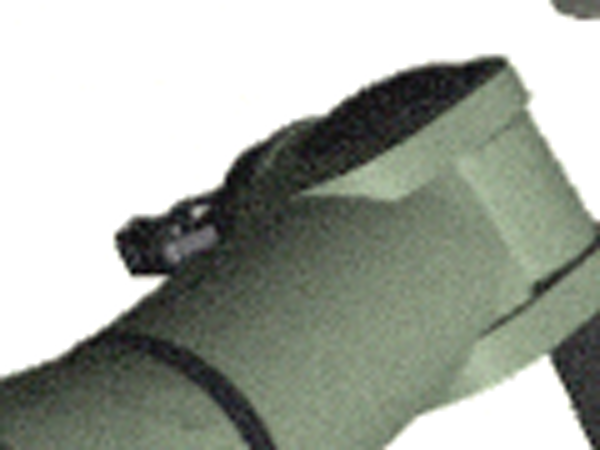

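Emit:
apply_moves(commands=[{"travel":[0,0,0],"twist":[0,0,0],"claw":0.085},{"travel":[0,0,0],"twist":[0,0,0],"claw":0.085},{"travel":[0,0,0],"twist":[0,0,0],"claw":0.085},{"travel":[0,0,0],"twist":[0,0,0],"claw":0.085},{"travel":[0,0,0],"twist":[0,0,0],"claw":0.085},{"travel":[0,0,0],"twist":[0,0,0],"claw":0.085}])

```text
clock: 2.3
position: [0.4409, -0.2075, 0.1002]
tool_rot: [-3.142, 0.0, 0.047]
force: [-0.6, -0.3, 0.6]
grip_width: 0.0848
```

```bash
cat > snap.py <<'E'
import sys
from h import *
from workcell import bot
def snap(tag,p=None,S=60):
    o=bot.observe(); print(o["clock"],o["position"].round(4),o["tool_rot"].round(4),o["force"].round(1),o["grip_width"].round(4))
    p=o["position"] if p is None else p
    ims=[]
    for n in("side","top"):
        f=bot.grab_frame(n); np.savez(f"{n}{tag}.npz",**f)
        u,v=proj(f,p); x,y=int(u)-S//2,int(v)-S//2; print(n,u.round(1),v.round(1),"crop",x,y)
        c=f["frame"][max(y,0):y+S,x:x+S]; c=cv2.resize(cv2.convertScaleAbs(c,alpha=2.2,beta=15),(400,400),interpolation=cv2.INTER_CUBIC)
        k=400/S; cv2.circle(c,(int((u-x+.5)*k),int((v-y+.5)*k)),4,(0,255,0),1); ims.append(c)
    cv2.imwrite(f"pics/snap{tag}.png",np.hstack(ims))
if __name__=="__main__": snap(sys.argv[1])
E
python3 snap.py 2
```

```text
Traceback (most recent call last):
  File "snap.py", line 14, in <module>
    if __name__=="__main__": snap(sys.argv[1])
                             ~~~~^^^^^^^^^^^^^
  File "snap.py", line 5, in snap
    o=bot.observe(); print(o["clock"],o["position"].round(4),o["tool_rot"].round(4),o["force"].round(1),o["grip_width"].round(4))
                                                                                                        ^^^^^^^^^^^^^^^^^^^^^
AttributeError: 'float' object has no attribute 'round'
```

```bash
sed -i 's/o\["grip_width"\].round(4)/round(o["grip_width"],4)/' snap.py; python3 snap.py 2
```

```text
2.3 [ 0.4409 -0.2075  0.1002] [-3.1415e+00  1.0000e-04  4.6800e-02] [-0.6 -0.3  0.6] 0.0848
side 312.9 164.0 crop 282 134
top 345.0 242.8 crop 315 212
```

View pics/snap2.png

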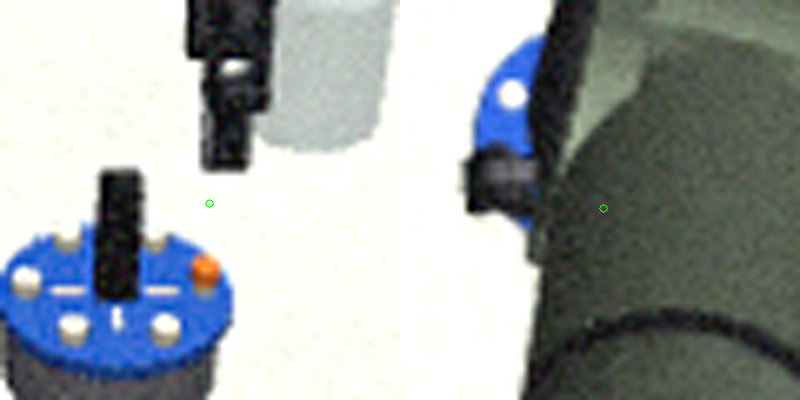

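Run:
```python
from h import *
fs,ft=load("side2.npz"),load("top2.npz")
for z in (.113,.14):
  for y in(-.151,-.165): print(z,y,proj(fs,[.441,y,z]))
for z in(.12,.15,.18): print(z,proj(ft,[.441,-.1505,z]))
# intersection: side pixel ray with plane y=const
o,d=ray(fs,315.7,159.5)
for y in(-.151,-.165): print(y,o+d*(y-o[1])/d[1])
o,d=ray(fs,314,154.8)
for y in(-.1925,-.2077): print(y,o+d*(y-o[1])/d[1])
```

```text
0.113 -0.151 (np.float64(313.76971308747187), np.float64(171.619160202628))
0.113 -0.165 (np.float64(313.6166620219413), np.float64(168.80698671412594))
0.14 -0.151 (np.float64(314.44655413132466), np.float64(164.05294980436895))
0.14 -0.165 (np.float64(314.2849654431916), np.float64(161.2647810050054))
0.12 (np.float64(327.6434346313719), np.float64(241.94608614119258))
0.15 (np.float64(328.3723172212955), np.float64(240.85682253428334))
0.18 (np.float64(329.12706239552205), np.float64(239.7289091197763))
-0.151 [ 0.43858851 -0.151       0.15592597]
-0.165 [ 0.43735925 -0.165       0.14632252]
-0.1925 [ 0.4412195  -0.1925      0.14400036]
-0.2077 [ 0.43998214 -0.2077      0.13383017]
```

Emit:
apply_moves(commands=[{"travel":[0,0,0],"twist":[0,0,0],"claw":0.0},{"travel":[0,0,0],"twist":[0,0,0],"claw":0.0},{"travel":[0,0,0],"twist":[0,0,0],"claw":0.0},{"travel":[0,0,0],"twist":[0,0,0],"claw":0.0},{"travel":[0,0,0],"twist":[0,0,0],"claw":0.0},{"travel":[0,0,0],"twist":[0,0,0],"claw":0.0},{"travel":[0,0,0.015],"twist":[0,0,0],"claw":0.0},{"travel":[0,0,0.028],"twist":[0,0,0],"claw":0.0},{"travel":[0,0,0.028],"twist":[0,0,0],"claw":0.0}])

```text
clock: 3.3
position: [0.4401, -0.2072, 0.0711]
tool_rot: [-3.141, 0.002, 0.047]
force: [-0.1, -0.4, 0.2]
grip_width: 0.0002
```

```bash
python3 snap.py 3
```

```text
3.3 [ 0.4401 -0.2072  0.0711] [-3.1407e+00  2.0000e-03  4.7000e-02] [-0.1 -0.4  0.2] 0.0002
side 312.5 171.8 crop 282 141
top 343.9 244.0 crop 313 214
```

View pics/snap3.png

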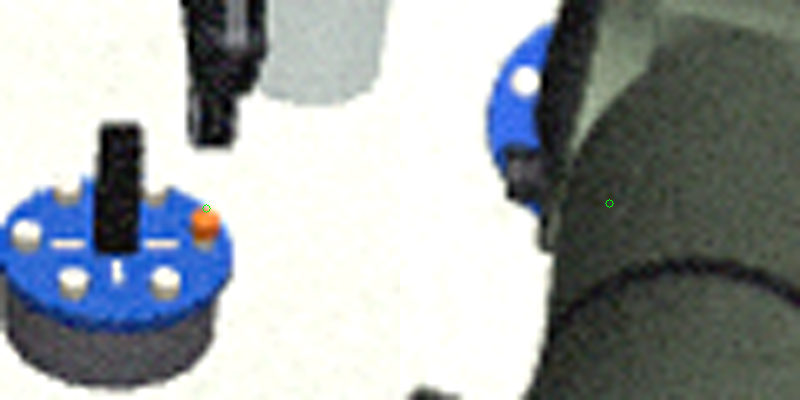

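Emit:
apply_moves(commands=[{"travel":[0,0,0.004],"twist":[0,0,0],"claw":0.0},{"travel":[0,0,0.008],"twist":[0,0,0],"claw":0.0},{"travel":[0,0,0.008],"twist":[0,0,0],"claw":0.0}])

```text
clock: 3.7
position: [0.4407, -0.2075, 0.064]
tool_rot: [-3.141, 0.0, 0.047]
force: [0.4, -0.0, -0.4]
grip_width: 0.0001
```

```bash
python3 snap.py 4
```

```text
3.7 [ 0.4407 -0.2075  0.064 ] [-3.1414e+00  3.0000e-04  4.6900e-02] [ 0.4 -0.  -0.4] 0.0001
side 312.1 173.6 crop 282 143
top 343.8 244.1 crop 313 214
```

View pics/snap4.png

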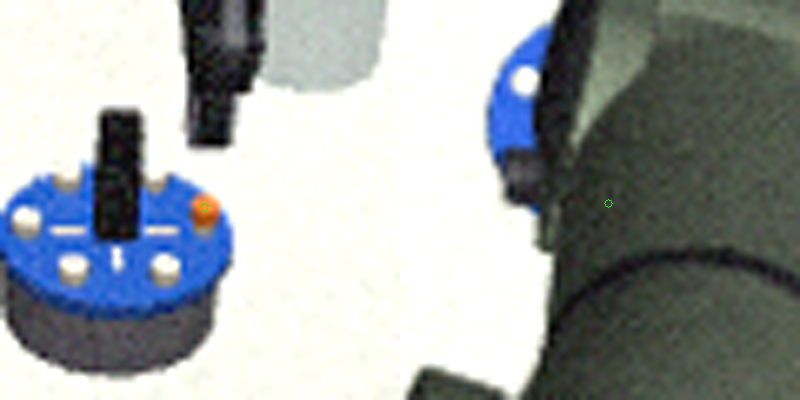

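Run:
```python
from h import *
fs,ft=load("side2.npz"),load("top2.npz")
def tri(a,b):
    o1,d1=ray(fs,*a);o2,d2=ray(ft,*b); d1/=np.linalg.norm(d1);d2/=np.linalg.norm(d2)
    s=np.linalg.lstsq(np.c_[d1,-d2],o2-o1,rcond=None)[0]; p,q=o1+s[0]*d1,o2+s[1]*d2; return p.round(4),q.round(4)
for v in(135,140,146,150,155,159.5): print(v,tri((317,v),(325.5,238.8)))
for n,f in(("s",fs),("t",ft)):
    x,y=(285,90) if n=="s" else (300,205)
    cv2.imwrite(f"pics/o_{n}.png",cv2.resize(cv2.convertScaleAbs(f["frame"][y:y+80,x:x+80],alpha=5,beta=0),(640,640),interpolation=cv2.INTER_CUBIC)[:600])
```

```text
135 (array([ 0.4424, -0.1358,  0.2454]), array([ 0.4361, -0.1348,  0.2445]))
140 (array([ 0.4412, -0.1364,  0.2295]), array([ 0.4379, -0.1359,  0.2291]))
146 (array([ 0.4396, -0.1372,  0.21  ]), array([ 0.4402, -0.1373,  0.2101]))
150 (array([ 0.4386, -0.1376,  0.1968]), array([ 0.4417, -0.1382,  0.1972]))
155 (array([ 0.4372, -0.1382,  0.1799]), array([ 0.4437, -0.1394,  0.1808]))
159.5 (array([ 0.436 , -0.1387,  0.1645]), array([ 0.4455, -0.1405,  0.1657]))
```

View pics/o_s.png

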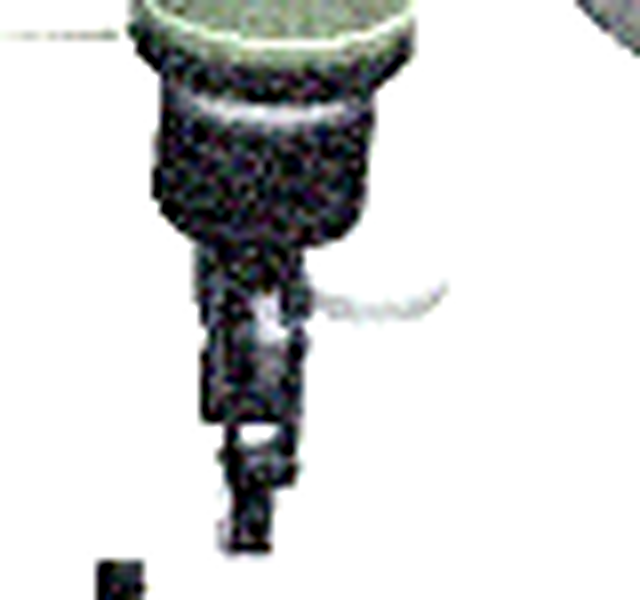

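View pics/o_t.png

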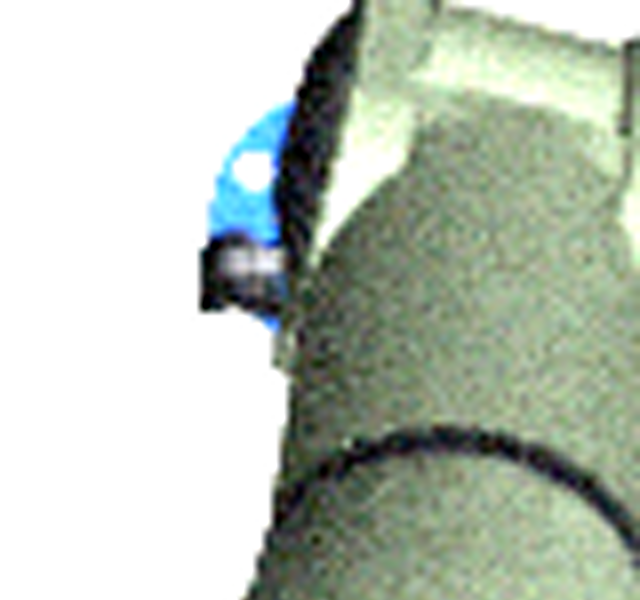

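Emit:
apply_moves(commands=[{"travel":[0,0,0.005],"twist":[0,0,0],"claw":0.0},{"travel":[0,0,0.01],"twist":[0,0,0],"claw":0.0},{"travel":[0,0,0.01],"twist":[0,0,0],"claw":0.0}])

```text
clock: 4.1
position: [0.4405, -0.2074, 0.0535]
tool_rot: [-3.141, 0.001, 0.047]
force: [1.1, 0.3, -0.1]
grip_width: -0.0003
```

Emit:
apply_moves(commands=[{"travel":[0,0,0.005],"twist":[0,0,0],"claw":0.0},{"travel":[0,0,0.008],"twist":[0,0,0],"claw":0.0},{"travel":[0,0,0.008],"twist":[0,0,0],"claw":0.0}])

```text
clock: 4.4
position: [0.4407, -0.2075, 0.0457]
tool_rot: [-3.141, 0.001, 0.047]
force: [-0.2, 0.6, 1.1]
grip_width: -0.0001
```

```bash
python3 snap.py 5
```

```text
4.4 [ 0.4407 -0.2075  0.0457] [-3.1413e+00  6.0000e-04  4.6900e-02] [-0.2  0.6  1.1] -0.0001
side 311.8 178.2 crop 281 148
top 343.2 244.7 crop 313 214
```

View pics/snap5.png

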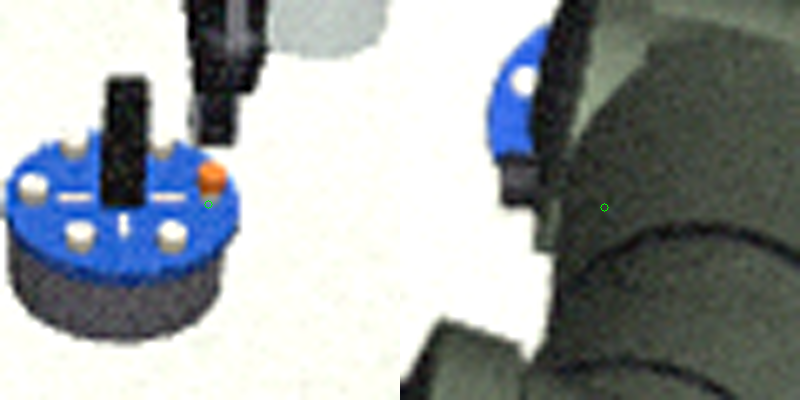

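Emit:
apply_moves(commands=[{"travel":[0,0,0.005],"twist":[0,0,0],"claw":0.0},{"travel":[0,0,0.009],"twist":[0,0,0],"claw":0.0},{"travel":[0,0,0.009],"twist":[0,0,0],"claw":0.0}])

```text
clock: 4.8
position: [0.4405, -0.2074, 0.0366]
tool_rot: [-3.141, 0.001, 0.047]
force: [0.1, -0.1, 1.0]
grip_width: -0.0003
```

```bash
python3 snap.py 6
```

```text
4.8 [ 0.4405 -0.2074  0.0366] [-3.1412e+00  8.0000e-04  4.7000e-02] [ 0.1 -0.1  1. ] -0.0003
side 311.6 180.5 crop 281 150
top 342.9 245.0 crop 312 215
```

View pics/snap6.png

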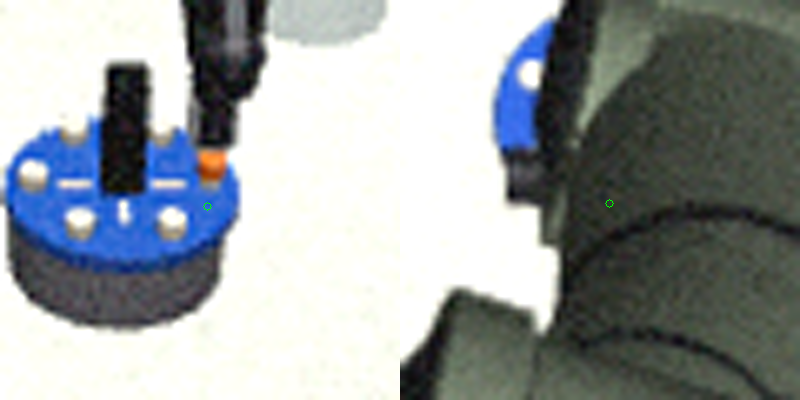

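Emit:
apply_moves(commands=[{"travel":[0,0,0.003],"twist":[0,0,0],"claw":0.0},{"travel":[0,0,0.005],"twist":[0,0,0],"claw":0.0},{"travel":[0,0,0.005],"twist":[0,0,0],"claw":0.0}])

```text
clock: 5.2
position: [0.4407, -0.2075, 0.0319]
tool_rot: [-3.141, 0.0, 0.047]
force: [0.7, -0.1, -0.7]
grip_width: 0.0004
```

```bash
python3 snap.py 7
```

```text
5.2 [ 0.4407 -0.2075  0.0319] [-3.1414e+00  3.0000e-04  4.6900e-02] [ 0.7 -0.1 -0.7] 0.0004
side 311.4 181.7 crop 281 151
top 342.8 245.1 crop 312 215
```

View pics/snap7.png

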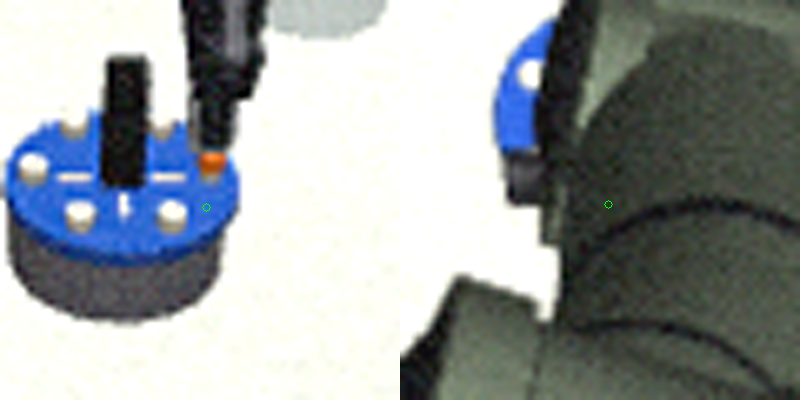

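Emit:
apply_moves(commands=[{"travel":[0,0,0.003],"twist":[0,0,0],"claw":0.0},{"travel":[0,0,0.004],"twist":[0,0,0],"claw":0.0},{"travel":[0,0,0.004],"twist":[0,0,0],"claw":0.0}])

```text
clock: 5.6
position: [0.4409, -0.2075, 0.0281]
tool_rot: [-3.142, -0.0, 0.047]
force: [-0.5, 0.6, 0.4]
grip_width: 0.0001
```

```bash
python3 snap.py 8
```

```text
5.6 [ 0.4409 -0.2075  0.0281] [-3.1416 -0.      0.0469] [-0.5  0.6  0.4] 0.0001
side 311.3 182.6 crop 281 152
top 342.7 245.2 crop 312 215
```

View pics/snap8.png

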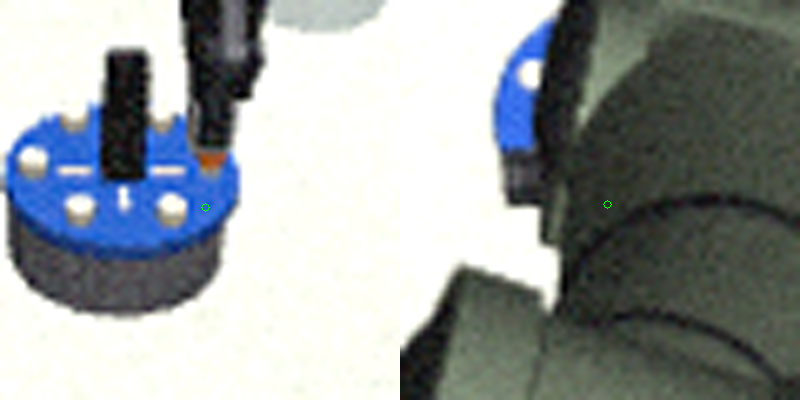

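Emit:
apply_moves(commands=[{"travel":[0,0,0.002],"twist":[0,0,0],"claw":0.0},{"travel":[0,0,0.003],"twist":[0,0,0],"claw":0.0},{"travel":[0,0,0.003],"twist":[0,0,0],"claw":0.0}])

```text
clock: 6.0
position: [0.4408, -0.2075, 0.0251]
tool_rot: [-3.142, 0.0, 0.047]
force: [-0.5, 0.3, 0.2]
grip_width: 0.0001
```

Emit:
apply_moves(commands=[{"travel":[0,0,0.002],"twist":[0,0,0],"claw":0.0},{"travel":[0,0,0.003],"twist":[0,0,0],"claw":0.0},{"travel":[0,0,0.003],"twist":[0,0,0],"claw":0.0}])

```text
clock: 6.3
position: [0.4408, -0.2075, 0.022]
tool_rot: [-3.141, 0.0, 0.047]
force: [-0.4, -0.1, 0.9]
grip_width: 0.0001
```

```bash
python3 snap.py 9
```

```text
6.3 [ 0.4408 -0.2075  0.022 ] [-3.1415e+00  1.0000e-04  4.6900e-02] [-0.4 -0.1  0.9] 0.0001
side 311.2 184.1 crop 281 154
top 342.5 245.4 crop 312 215
```

View pics/snap9.png

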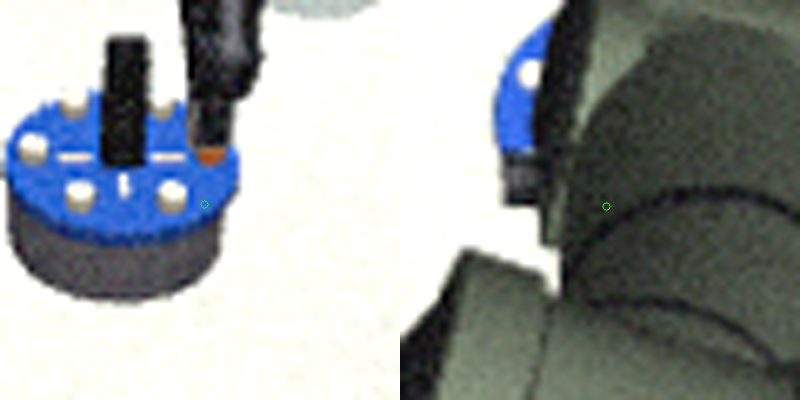

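Emit:
apply_moves(commands=[{"travel":[0,0,0.001],"twist":[0,0,0],"claw":0.0},{"travel":[0,0,0.002],"twist":[0,0,0],"claw":0.0}])

```text
clock: 6.6
position: [0.4411, -0.2077, 0.0213]
tool_rot: [3.141, -0.001, 0.047]
force: [-11.4, 6.4, 56.6]
grip_width: -0.0001
```

Emit:
apply_moves(commands=[{"travel":[0,0,0.001],"twist":[0,0,0],"claw":0.0},{"travel":[0,0,0.002],"twist":[0,0,0],"claw":0.0}])

```text
clock: 6.8
position: [0.4413, -0.2078, 0.0208]
tool_rot: [3.141, -0.001, 0.047]
force: [-20.9, 10.2, 99.4]
grip_width: -0.0002
```

```bash
python3 snap.py 10
```

```text
6.8 [ 0.4413 -0.2078  0.0208] [ 3.1406e+00 -1.2000e-03  4.6500e-02] [-20.9  10.2  99.4] -0.0002
side 311.0 184.4 crop 281 154
top 342.5 245.3 crop 312 215
```

View pics/snap10.png

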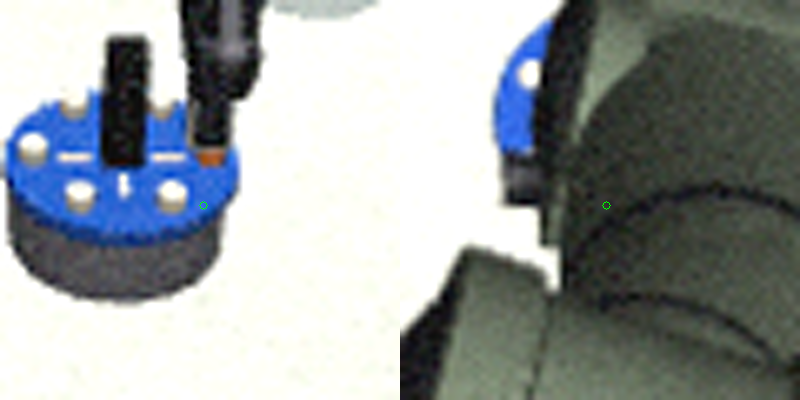

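Emit:
apply_moves(commands=[{"travel":[0,0,-0.003],"twist":[0,0,0],"claw":0.0},{"travel":[0,0,-0.01],"twist":[0,0,0],"claw":0.0},{"travel":[0,0,-0.04],"twist":[0,0,0],"claw":0.0},{"travel":[0,0,-0.07],"twist":[0,0,0],"claw":0.0},{"travel":[0,0,-0.1],"twist":[0,0,0],"claw":0.0},{"travel":[0,0,-0.1],"twist":[0,0,0],"claw":0.0}])

```text
clock: 7.5
position: [0.4426, -0.2083, 0.1214]
tool_rot: [3.14, -0.005, 0.047]
force: [-0.6, 0.1, -0.6]
grip_width: -0.0001
```

Run:
```python
from snap import *
snap("11",np.array([.46,-.205,.08]))
```

```text
7.5 [ 0.4426 -0.2083  0.1214] [ 3.1396 -0.0046  0.0466] [-0.6  0.1 -0.6] -0.0001
side 306.3 169.7 crop 276 139
top 343.5 237.6 crop 313 207
```

View pics/snap11.png

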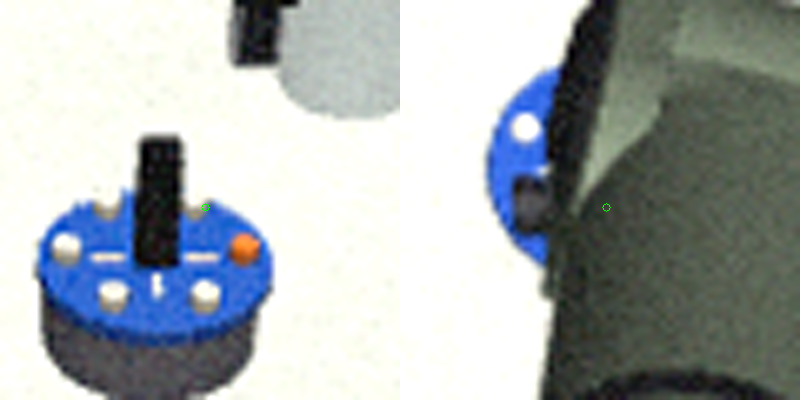

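Run:
```python
from h import *
f=load("side10.npz")
for v in (176,176.7,177.5): print(onz(f,281+211/6.67,v,.059))
f=load("side11.npz"); g=f["frame"]
# handle in side view: dark, col profile
hs=cv2.cvtColor(g,cv2.COLOR_BGR2GRAY); 
print(hs[158:182,294:306])
```

```text
[ 0.43899957 -0.20159742  0.059     ]
[ 0.43910891 -0.19797604  0.059     ]
[ 0.43923329 -0.19385662  0.059     ]
[[111 111 111 117 117 116 117 115 115 112 113 109]
 [111 112 112  73  55  52  55  55  59 118 112 108]
 [111 111  86  20   7   4   5  11  12  76 111 108]
 [113 114  84   2   2  10   0   9   6  64 115 110]
 [111 111  89   0   0  13   0  12  13  70 116 111]
 [109 115  85   0   1   0   0   0   1  44 114 110]
 [112 115  62   0  12   0   6   3   8  64 116 113]
 [112 112  53   0   0   0   0   0   8  66 119 113]
 [115 116  54   9   4   4   4   4   2  65 117 111]
 [ 80  85  42   4   5   3   0   0   0  60 113 108]
 [ 58  47  17   0   2  15   0   4  10  71 110 107]
 [ 44  39   6   0   7   0   8   0   5  48 101 106]
 [ 38  42   1   8   2   7   3   0   6  42  66  64]
 [ 41  42   8   0   1   8   2   4   1  39  54  59]
 [ 38  37  14   1   8   6   5   5  18  41  46  42]
 [ 44  41   9   0   7   3   0   6  12  40  36  32]
 [ 42  34   7   0  15   4   0   0   4  41  38  41]
 [ 38  44   0   6   6   3   9   6  16  33  36  34]
 [ 35  42   3   2   4   3  10   3  11  36  37  37]
 [ 76  42   1   0   4   8   2   2  12  63  98  98]
 [ 47  37  14   1   0   0   9   0   3  46  56  60]
 [ 42  37  23  23  21  22  25  27  35  39  42  35]
 [ 34  38  39  33  45 108  52  38  43  36  40  30]
 [ 69  33  37  41  48 114  50  39  42  43  37  71]]
```

Emit:
apply_moves(commands=[{"travel":[0.02,0,0],"twist":[0,0,0],"claw":0.085},{"travel":[0.042,-0.002,0],"twist":[0,0,0],"claw":0.085},{"travel":[0.042,-0.002,0],"twist":[0,0,0],"claw":0.085},{"travel":[0.042,-0.002,0],"twist":[0,0,0],"claw":0.085},{"travel":[0.042,-0.002,0],"twist":[0,0,0],"claw":0.085},{"travel":[0.042,-0.002,0],"twist":[0,0,0],"claw":0.085}])

```text
clock: 8.2
position: [0.482, -0.2037, 0.1179]
tool_rot: [-3.141, 0.001, 0.046]
force: [0.1, 1.0, 0.6]
grip_width: 0.0846
```

Run:
```python
from snap import *
plan([.4827,-.2052,.0285],2.7,bot.observe())
snap("12",np.array([.48,-.205,.12]))
```

```text
travel [0.0007, 0.0015, 0.0894] twist [-0.01, 0.04, -0.04]
8.2 [ 0.482  -0.2037  0.1179] [-3.1415e+00  8.0000e-04  4.6500e-02] [0.1 1.  0.6] 0.0846
side 300.5 158.8 crop 270 128
top 344.7 229.8 crop 314 199
```

View pics/snap12.png

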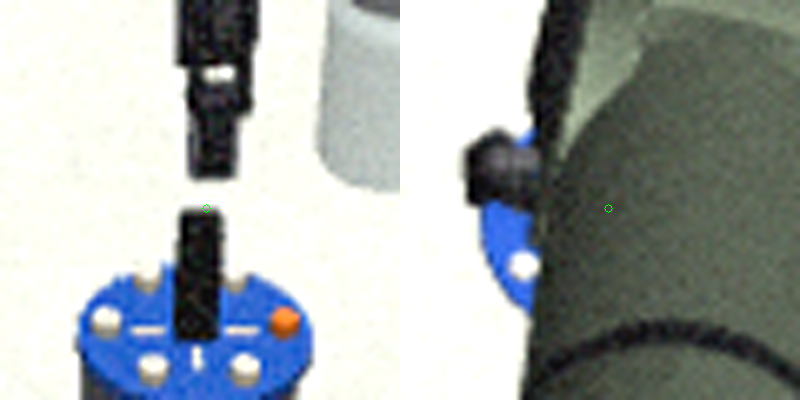

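Emit:
apply_moves(commands=[{"travel":[0.002,0.001,0.03],"twist":[0,0,0],"claw":0.085},{"travel":[0.002,0.001,0.06],"twist":[0,0,0],"claw":0.085},{"travel":[0.002,0.001,0.08],"twist":[0,0,0],"claw":0.085},{"travel":[0.002,0.001,0.089],"twist":[0,0,0],"claw":0.085},{"travel":[0.002,0.001,0.089],"twist":[0,0,0],"claw":0.085}])

```text
clock: 8.8
position: [0.4842, -0.2043, 0.0285]
tool_rot: [-3.141, 0.002, 0.047]
force: [-0.2, 0.5, -0.1]
grip_width: 0.0851
```

Run:
```python
from snap import *
snap("13",np.array([.48,-.205,.12]))
```

```text
8.8 [ 0.4842 -0.2043  0.0285] [-3.141e+00  1.500e-03  4.690e-02] [-0.2  0.5 -0.1] 0.0851
side 300.5 158.8 crop 270 128
top 344.7 229.8 crop 314 199
```

View pics/snap13.png

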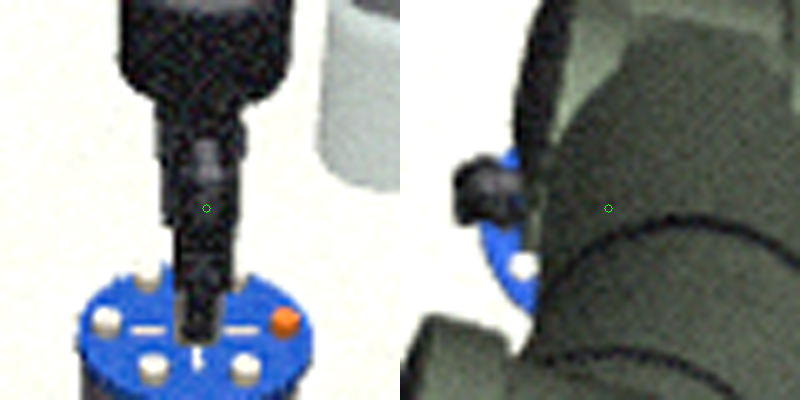

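Emit:
apply_moves(commands=[{"travel":[0,0,0],"twist":[0,0,0],"claw":0.0},{"travel":[0,0,0],"twist":[0,0,0],"claw":0.0},{"travel":[0,0,0],"twist":[0,0,0],"claw":0.0},{"travel":[0,0,0],"twist":[0,0,0],"claw":0.0},{"travel":[0,0,0],"twist":[0,0,0],"claw":0.0},{"travel":[0,0,0],"twist":[0,0,0],"claw":0.0},{"travel":[0,0,0],"twist":[0,0,0],"claw":0.0}], force=80)

```text
clock: 9.6
position: [0.485, -0.2046, 0.0296]
tool_rot: [3.141, -0.0, 0.047]
force: [-1.0, -0.1, 8.1]
grip_width: 0.0191
```

Run:
```python
from snap import *
snap("14",np.array([.48,-.205,.12]))
```

```text
9.6 [ 0.485  -0.2046  0.0296] [ 3.1414e+00 -4.0000e-04  4.6800e-02] [-1.  -0.1  8.1] 0.0191
side 300.5 158.8 crop 270 128
top 344.7 229.8 crop 314 199
```

View pics/snap14.png

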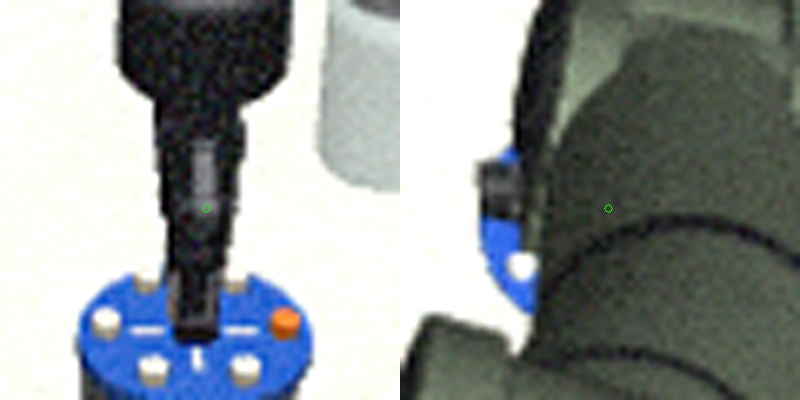

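Emit:
apply_moves(commands=[{"travel":[0,0,-0.02],"twist":[0,0,0],"claw":0.0},{"travel":[0,0,-0.05],"twist":[0,0,0],"claw":0.0},{"travel":[0,0,-0.09],"twist":[0,0,0],"claw":0.0},{"travel":[0,0,-0.13],"twist":[0,0,0],"claw":0.0},{"travel":[0,0,-0.13],"twist":[0,0,0],"claw":0.0}])

```text
clock: 10.2
position: [0.487, -0.2053, 0.1637]
tool_rot: [3.139, -0.006, 0.047]
force: [0.6, -0.8, -2.9]
grip_width: 0.0192
```

Run:
```python
from snap import *
o=bot.observe(); plan([.562,.206,.16],-12,o)
snap("15",np.array([.48,-.205,.2]),90)
```

```text
travel [0.0941, -0.4074, 0.0033] twist [0.1, -0.39, 14.67]
10.2 [ 0.487  -0.2053  0.1637] [ 3.1391 -0.0065  0.0466] [ 0.6 -0.8 -2.9] 0.0192
side 301.8 135.7 crop 256 90
top 347.5 226.3 crop 302 181
```

View pics/snap15.png

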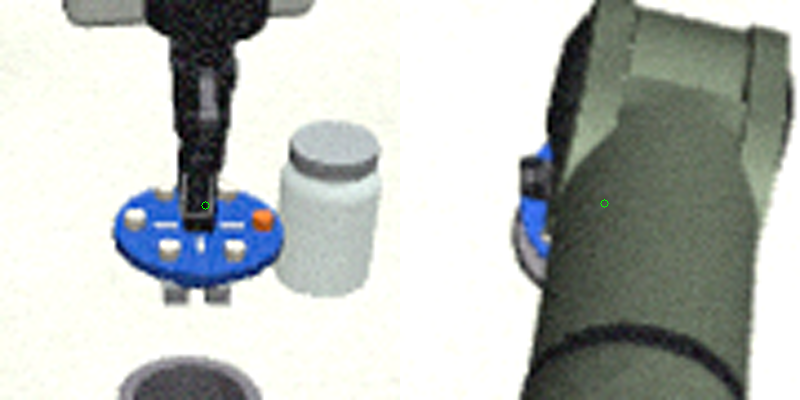

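Emit:
apply_moves(commands=[{"travel":[0.006,-0.025,0],"twist":[0,0,0],"claw":0.0},{"travel":[0.014,-0.06,0],"twist":[0,0,2],"claw":0.0},{"travel":[0.024,-0.1,0],"twist":[0,0,4],"claw":0.0},{"travel":[0.033,-0.14,0],"twist":[0,0,6],"claw":0.0},{"travel":[0.043,-0.18,0],"twist":[0,0,8],"claw":0.0},{"travel":[0.052,-0.22,0],"twist":[0,0,10],"claw":0.0},{"travel":[0.061,-0.26,0],"twist":[0,0,12],"claw":0.0},{"travel":[0.071,-0.3,0],"twist":[0,0,14.7],"claw":0.0},{"travel":[0.08,-0.34,0],"twist":[0,0,14.7],"claw":0.0},{"travel":[0.088,-0.37,0],"twist":[0,0,14.7],"claw":0.0}])

```text
clock: 11.3
position: [0.5543, 0.1719, 0.1572]
tool_rot: [3.141, 0.003, -0.208]
force: [-0.2, -1.0, -3.2]
grip_width: 0.0188
```

Run:
```python
from h import *
from workcell import bot
o=bot.observe(); plan([.562,.206,.16],-12,o)
```

```text
travel [0.0005, -0.0349, -0.0028] twist [0.05, 0.15, 0.09]
```

Emit:
apply_moves(commands=[{"travel":[0.0005,-0.018,-0.002],"twist":[0,0,0],"claw":0.0},{"travel":[0.0005,-0.035,-0.002],"twist":[0,0,0],"claw":0.0},{"travel":[0.0005,-0.035,-0.002],"twist":[0,0,0],"claw":0.0},{"travel":[0.0005,-0.035,-0.002],"twist":[0,0,0],"claw":0.0}])

```text
clock: 11.7
position: [0.5629, 0.2025, 0.1605]
tool_rot: [3.14, 0.001, -0.21]
force: [-0.3, -0.1, -3.6]
grip_width: 0.0189
```

Run:
```python
from snap import *
snap("16",np.array([.56,.206,.14]),110)
plan([.562,.206,.16],-12,bot.observe())
```

```text
11.7 [0.5629 0.2025 0.1605] [ 3.1405e+00  7.0000e-04 -2.1030e-01] [-0.3 -0.1 -3.6] 0.0189
side 266.3 255.7 crop 211 200
top 215.4 203.2 crop 160 148
travel [-0.0019, -0.0037, 0.0009] twist [0.05, 0.01, -0.1]
```

View pics/snap16.png

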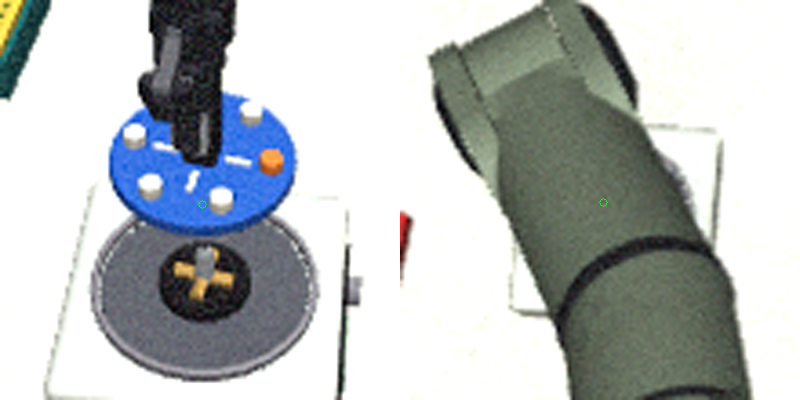

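```bash
cat > m2.py <<'E'
from h import *
import sys
from scipy.optimize import least_squares
def meas(tag,h):
    f=load(f"side{tag}.npz"); im=f["frame"].astype(float); r=im[...,2]
    px=[]
    # predicted caps from nominal
    return f,im,r
f,im,r=meas("16",0)
seeds=[(133,132),(252,109),(270,157),(220,198),(150,183)]
ang=[None]*5
uv=[]
for (a,b) in seeds:
    u0,v0=int(round(211+a/3.636)),int(round(200+b/3.636)); R=4
    w=np.clip(r[v0-R:v0+R+1,u0-R:u0+R+1]-60,0,None); yy,xx=np.mgrid[-R:R+1,-R:R+1]; w[(xx**2+yy**2)>14]=0
    uv.append((u0+(w*xx).sum()/w.sum(),v0+(w*yy).sum()/w.sum()))
uv=np.array(uv); print(uv.round(1).tolist())
# k index: orange=0, order ccw from above
ks=[3,2-0,0,5,4]  # placeholder, checked by residual
zc=.134+.053  # mid-height of caps visible
P=np.array([onz(f,u,v,zc)[:2] for u,v in uv])
fit=least_squares(lambda p:np.hypot(*(P-p[:2]).T)-.042,[.56,.206]); c=fit.x
print("centre",c,"res mm",(fit.fun*1e3).round(1),"angs",(np.degrees(np.arctan2(P[:,1]-c[1],P[:,0]-c[0]))).round(1))
a=np.degrees(np.arctan2(P[:,1]-c[1],P[:,0]-c[0])); print("yaw mod60",np.degrees(np.angle(np.exp(6j*np.radians(a)).sum())/6)," each",(a%60).round(1))
E
python3 m2.py
```

```text
[[247.6, 236.0], [280.1, 229.2], [285.3, 243.1], [271.4, 253.8], [251.9, 249.9]]
centre [0.55947213 0.201079  ] res mm [ 0.3  1.3 -0.2  0.5  0.8] angs [ -11.5 -131.1  167.8  107.3   47.8]
yaw mod60 -11.93653268692395  each [48.5 48.9 47.8 47.3 47.8]
```

Run:
```python
from h import *
f=load("side16.npz"); g=f["frame"]
x,y,w,h=250,262,36,30
cv2.imwrite("pics/pin.png",cv2.resize(cv2.convertScaleAbs(g[y:y+h,x:x+w],alpha=2.2),(720,600),interpolation=cv2.INTER_NEAREST))
ft=load("top0.npz"); t=ft["frame"][192:222,200:236]
cv2.imwrite("pics/pint.png",cv2.resize(cv2.convertScaleAbs(t,alpha=2.2),(720,600),interpolation=cv2.INTER_NEAREST))
for yy in(.202,.206,.210): print(yy,"tip",np.round(proj(f,[.5595,yy,.1]),1),"seatc",np.round(proj(f,[.5595,yy,.07]),1),"seat far/near",np.round(proj(f,[.5595,yy-.03,.07]),1)[1],np.round(proj(f,[.5595,yy+.03,.07]),1)[1],"drive top front edge",np.round(proj(f,[.5595,yy+.09,.06]),1))
for yy in(.202,.206,.210): print(yy,"top: tip",np.round(proj(ft,[.5595,yy,.1]),1),"seatc",np.round(proj(ft,[.5595,yy,.07]),1))
```

```text
0.202 tip [266.7 266. ] seatc [266.8 274.3] seat far/near 264.4 284.6 drive top front edge [264.6 309.4]
0.206 tip [266.6 267.3] seatc [266.7 275.6] seat far/near 265.7 286.0 drive top front edge [264.5 311. ]
0.21 tip [266.5 268.7] seatc [266.6 277. ] seat far/near 267.0 287.4 drive top front edge [264.4 312.5]
0.202 top: tip [218.2 205.6] seatc [219.3 207.3]
0.206 top: tip [217.  205.6] seatc [218.1 207.2]
0.21 top: tip [215.7 205.6] seatc [216.9 207.2]
```

View pics/pin.png

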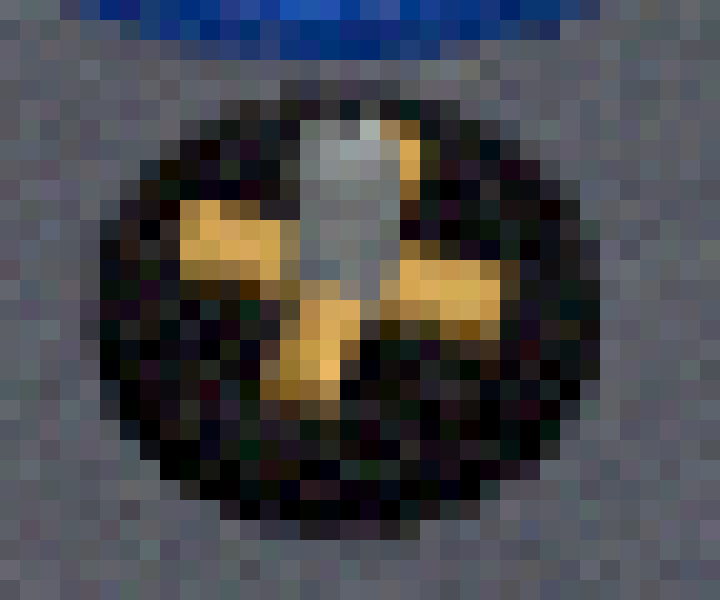

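View pics/pint.png

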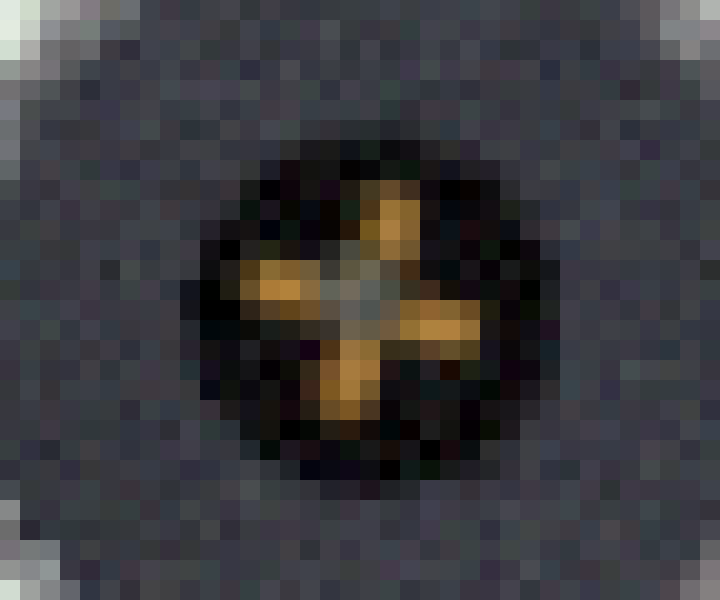

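Run:
```python
from h import *
f=load("side16.npz"); g=f["frame"]
hsv=cv2.cvtColor(g,cv2.COLOR_BGR2HSV); m=cv2.inRange(hsv,(100,120,40),(130,255,255)); k,l,s,c=cv2.connectedComponentsWithStats(m); i=[i for i in range(1,k) if s[i,4]>300]; print([s[j] for j in i])
m=(np.isin(l,i)).astype(np.uint8); x,y,w,h=cv2.boundingRect(m)
print("edges rows",y-.5,y+h-.5,"cols",x-.5,x+w-.5)
for yc in(.198,.201,.204,.207):
    a=np.linspace(0,2*np.pi,200); pts=[proj(f,[.5595+.056*np.cos(t),yc+.056*np.sin(t),z]) for t in a for z in(.171,.181)]; p=np.array(pts); print(yc,p.min(0).round(1),p.max(0).round(1))
```

```text
[array([ 241,  226,   51,   39, 1071], dtype=int32)]
edges rows 225.5 264.5 cols 240.5 291.5
0.198 [240.7 222.5] [292.4 263.2]
0.201 [240.5 223.4] [292.3 264.3]
0.204 [240.4 224.3] [292.3 265.4]
0.207 [240.2 225.2] [292.3 266.5]
```

Emit:
apply_moves(commands=[{"travel":[0.0,-0.003,0.01],"twist":[0,0,0],"claw":0.0},{"travel":[-0.001,-0.005,0.02],"twist":[0,0,0],"claw":0.0},{"travel":[-0.001,-0.005,0.028],"twist":[0,0,0],"claw":0.0},{"travel":[-0.001,-0.005,0.028],"twist":[0,0,0],"claw":0.0}])

```text
clock: 12.2
position: [0.5624, 0.2081, 0.1316]
tool_rot: [3.14, 0.002, -0.21]
force: [-0.7, 0.5, -2.9]
grip_width: 0.0187
```

Run:
```python
from snap import *
snap("17",np.array([.56,.206,.1]),90)
plan([.5625,.208,.1326],-12,bot.observe())
h=bot.observe()["position"][2]-.0266; print("h",h)
f=load("side17.npz"); g=f["frame"]
hsv=cv2.cvtColor(g,cv2.COLOR_BGR2HSV); m=cv2.inRange(hsv,(100,120,40),(130,255,255)); k,l,s,c=cv2.connectedComponentsWithStats(m); i=[i for i in range(1,k) if s[i,4]>300]
m=(np.isin(l,i)).astype(np.uint8); x,y,w,hh=cv2.boundingRect(m)
print("edges rows",y-.5,y+hh-.5,"cols",x-.5,x+w-.5)
for yc in(.202,.205,.208,.211):
    a=np.linspace(0,2*np.pi,200); p=np.array([proj(f,[.5595+.056*np.cos(t),yc+.056*np.sin(t),z]) for t in a for z in(h+.037,h+.047)]); print(yc,p.min(0).round(1),p.max(0).round(1), "rim .074:",[round(proj(f,[.5595,yc+q,.068])[1],1) for q in(-.074,.074)])
```

```text
12.2 [0.5624 0.2081 0.1316] [ 3.1402e+00  1.9000e-03 -2.0960e-01] [-0.7  0.5 -2.9] 0.0187
side 266.4 267.3 crop 221 222
top 217.0 205.5 crop 171 160
travel [-0.0005, 0.0004, 0.0003] twist [0.02, 0.02, -0.02]
h 0.10634903580007311
edges rows 236.5 275.5 cols 241.5 291.5
0.202 [241.1 232.3] [291.9 273.1] rim .074: [np.float64(251.4), np.float64(301.2)]
0.205 [241.  233.2] [291.9 274.3] rim .074: [np.float64(252.3), np.float64(302.3)]
0.208 [240.8 234.2] [291.9 275.4] rim .074: [np.float64(253.2), np.float64(303.4)]
0.211 [240.7 235.1] [291.9 276.5] rim .074: [np.float64(254.1), np.float64(304.6)]
```

View pics/snap17.png

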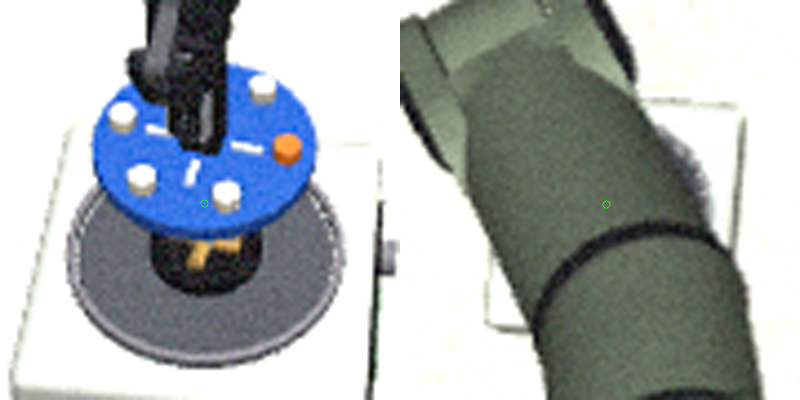

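Emit:
apply_moves(commands=[{"travel":[-0.001,0,0.004],"twist":[0,0,0],"claw":0.0},{"travel":[-0.001,0,0.008],"twist":[0,0,0],"claw":0.0},{"travel":[-0.001,0,0.012],"twist":[0,0,0],"claw":0.0},{"travel":[-0.001,0,0.012],"twist":[0,0,0],"claw":0.0}])

```text
clock: 12.7
position: [0.5622, 0.2085, 0.1207]
tool_rot: [3.141, 0.0, -0.21]
force: [0.4, -1.1, -2.4]
grip_width: 0.0191
```

Emit:
apply_moves(commands=[{"travel":[0,0,0.003],"twist":[0,0,0],"claw":0.0},{"travel":[0,0,0.006],"twist":[0,0,0],"claw":0.0},{"travel":[0,0,0.006],"twist":[0,0,0],"claw":0.0}])

```text
clock: 13.0
position: [0.5624, 0.2083, 0.1148]
tool_rot: [3.141, -0.0, -0.21]
force: [3.9, -2.3, -4.9]
grip_width: 0.0191
```

Emit:
apply_moves(commands=[{"travel":[0.0005,0.0002,0.001],"twist":[0,0,0],"claw":0.0},{"travel":[0.0005,0.0002,0.003],"twist":[0,0,0],"claw":0.0},{"travel":[0.0005,0.0002,0.003],"twist":[0,0,0],"claw":0.0}])

```text
clock: 13.3
position: [0.5627, 0.2083, 0.112]
tool_rot: [3.142, 0.0, -0.21]
force: [2.5, -2.6, -3.4]
grip_width: 0.0191
```

Emit:
apply_moves(commands=[{"travel":[0.0004,0.0004,0.002],"twist":[0,0,0],"claw":0.0},{"travel":[0.0004,0.0004,0.003],"twist":[0,0,0],"claw":0.0},{"travel":[0.0004,0.0004,0.003],"twist":[0,0,0],"claw":0.0}])

```text
clock: 13.6
position: [0.5628, 0.2079, 0.109]
tool_rot: [3.141, 0.0, -0.21]
force: [1.4, -1.3, -3.8]
grip_width: 0.0191
```

Emit:
apply_moves(commands=[{"travel":[0.0002,0.0002,0.002],"twist":[0,0,0],"claw":0.0},{"travel":[0.0002,0.0002,0.004],"twist":[0,0,0],"claw":0.0},{"travel":[0.0002,0.0002,0.004],"twist":[0,0,0],"claw":0.0}])

```text
clock: 13.9
position: [0.5627, 0.2071, 0.1046]
tool_rot: [3.141, 0.001, -0.21]
force: [0.7, -4.8, -4.1]
grip_width: 0.0189
```

```bash
python3 -c "
from workcell import bot
o=bot.observe(); print(o['position'],o['force'],o['moment'])"
```

```text
[0.56271582 0.20711939 0.10463824] [ 0.69072535 -4.80451544 -4.1384733 ] [-0.91257429 -0.13593224  0.07563925]
```

Emit:
apply_moves(commands=[{"travel":[0.0,0.0006,0.001],"twist":[0,0,0],"claw":0.0},{"travel":[0.0,0.0006,0.002],"twist":[0,0,0],"claw":0.0},{"travel":[0.0,0.0006,0.002],"twist":[0,0,0],"claw":0.0}])

```text
clock: 14.2
position: [0.5628, 0.207, 0.103]
tool_rot: [3.141, 0.0, -0.21]
force: [-0.3, -3.3, -3.4]
grip_width: 0.0193
```

```bash
python3 -c "
from workcell import bot
o=bot.observe(); print(o['position'],o['force'],o['moment'])"
```

```text
[0.56282964 0.20696381 0.10304758] [-0.33112016 -3.26056865 -3.42251837] [-0.80749081  0.10559475  0.00232106]
```

Emit:
apply_moves(commands=[{"travel":[0.0,0.0005,0.001],"twist":[0,0,0],"claw":0.0},{"travel":[0.0,0.0005,0.003],"twist":[0,0,0],"claw":0.0},{"travel":[0.0,0.0005,0.003],"twist":[0,0,0],"claw":0.0}])

```text
clock: 14.5
position: [0.5628, 0.2067, 0.0999]
tool_rot: [-3.141, 0.0, -0.21]
force: [0.3, -1.8, -2.9]
grip_width: 0.0192
```

```bash
python3 -c "
from workcell import bot
o=bot.observe(); print(o['position'],o['force'],o['moment'])"
```

```text
[0.56284033 0.20674639 0.09994537] [ 0.32959873 -1.81128308 -2.85121991] [-0.43617249 -0.10777682  0.04787088]
```

Emit:
apply_moves(commands=[{"travel":[0.0,0.0003,0.002],"twist":[0,0,0],"claw":0.0},{"travel":[0.0,0.0003,0.004],"twist":[0,0,0],"claw":0.0},{"travel":[0.0,0.0003,0.005],"twist":[0,0,0],"claw":0.0},{"travel":[0.0,0.0003,0.005],"twist":[0,0,0],"claw":0.0}])

```text
clock: 14.9
position: [0.5629, 0.2065, 0.0953]
tool_rot: [-3.141, -0.0, -0.21]
force: [-1.7, -0.3, 2.0]
grip_width: 0.0187
```

```bash
python3 -c "
from workcell import bot
o=bot.observe(); print(o['position'],o['force'],o['moment'])"
```

```text
[0.56290561 0.20652232 0.09528844] [-1.70322507 -0.3393259   2.0348317 ] [-0.08632305  0.18525573 -0.01671284]
```

Emit:
apply_moves(commands=[{"travel":[0,0,0.001],"twist":[0,0,0],"claw":0.0},{"travel":[0,0,0.002],"twist":[0,0,0],"claw":0.0},{"travel":[0,0,0.002],"twist":[0,0,0],"claw":0.0}])

```text
clock: 15.2
position: [0.5629, 0.2065, 0.0933]
tool_rot: [-3.141, -0.0, -0.21]
force: [-0.1, -0.0, 4.1]
grip_width: 0.0188
```

```bash
python3 -c "
from workcell import bot
o=bot.observe(); print(o['position'],o['force'],o['moment'])"
```

```text
[0.56293466 0.20645525 0.09326144] [-0.12311364 -0.02549127  4.12754629] [ 0.07809909  0.22809045 -0.04970461]
```

Emit:
apply_moves(commands=[{"travel":[0,0,0.001],"twist":[0,0,0],"claw":0.0},{"travel":[0,0,0.0015],"twist":[0,0,0],"claw":0.0},{"travel":[0,0,0.0015],"twist":[0,0,0],"claw":0.0}])

```text
clock: 15.5
position: [0.5629, 0.2065, 0.0918]
tool_rot: [-3.141, -0.0, -0.21]
force: [-0.8, -0.3, 4.7]
grip_width: 0.0192
```

```bash
python3 -c "
from workcell import bot
o=bot.observe(); print(o['position'],o['force'],o['moment'])"
```

```text
[0.56293643 0.20650393 0.0918152 ] [-0.81727874 -0.256744    4.71624763] [0.09315471 0.31140992 0.02365346]
```

Emit:
apply_moves(commands=[{"travel":[0,0,0.0005],"twist":[0,0,0],"claw":0.0},{"travel":[0,0,0.001],"twist":[0,0,0],"claw":0.0},{"travel":[0,0,0.001],"twist":[0,0,0],"claw":0.0}])

```text
clock: 15.8
position: [0.5632, 0.2065, 0.0916]
tool_rot: [-3.141, -0.001, -0.21]
force: [-3.3, -0.7, 17.0]
grip_width: 0.0192
```

Emit:
apply_moves(commands=[{"travel":[0,0,0.0003],"twist":[0,0,0],"claw":0.0},{"travel":[0,0,0.0003],"twist":[0,0,0],"claw":0.0},{"travel":[0,0,0.0003],"twist":[0,0,0],"claw":0.0},{"travel":[0,0,0.0003],"twist":[0,0,0],"claw":0.0},{"travel":[0,0,0.0003],"twist":[0,0,0],"claw":0.0},{"travel":[0,0,0.0003],"twist":[0,0,0],"claw":0.0}])

```text
clock: 16.4
position: [0.5632, 0.2065, 0.0915]
tool_rot: [-3.141, -0.001, -0.21]
force: [-5.5, -1.5, 21.2]
grip_width: 0.0191
```

Run:
```python
from snap import *
snap("18",np.array([.56,.206,.1]),110)
f=load("side18.npz"); g=f["frame"]
hsv=cv2.cvtColor(g,cv2.COLOR_BGR2HSV); m=cv2.inRange(hsv,(100,120,40),(130,255,255)); k,l,s,c=cv2.connectedComponentsWithStats(m); i=[i for i in range(1,k) if s[i,4]>300]
x,y,w,hh=cv2.boundingRect(np.isin(l,i).astype(np.uint8)); print("blue rows",y-.5,y+hh-.5,"cols",x-.5,x+w-.5)
for h in(.065,.070,.078):
  p=np.array([proj(f,[.559+.056*np.cos(t),.2085+.056*np.sin(t),z]) for t in np.linspace(0,6.28,200) for z in(h+.037,h+.047)]); print(h,p.min(0).round(1),p.max(0).round(1))
for n in("side","top"):
    a=load(n+"0.npz")["frame"]; b=load(n+"18.npz")["frame"]
    d=cv2.absdiff(a,b).max(2)
    for nm,p in(("rack",[.478,.447,.03]),("box",[.753,-.088,.05]),("jar",[.376,-.434,.1])):
        u,v=map(int,proj(load(n+"0.npz"),p)); print(n,nm,d[v-8:v+9,u-8:u+9].mean().round(1))
```

```text
16.4 [0.5632 0.2065 0.0915] [-3.1408e+00 -1.0000e-03 -2.0980e-01] [-5.5 -1.5 21.2] 0.0191
side 266.4 267.3 crop 211 212
top 217.0 205.5 crop 161 150
blue rows 247.5 286.5 cols 241.5 291.5
0.065 [242.  246.6] [291.5 287.6]
0.07 [241.9 245.1] [291.5 286.2]
0.078 [241.7 242.8] [291.6 283.9]
side rack 10.7
side box 11.2
side jar 13.3
top rack 7.1
top box 8.1
top jar 7.1
```

View pics/snap18.png

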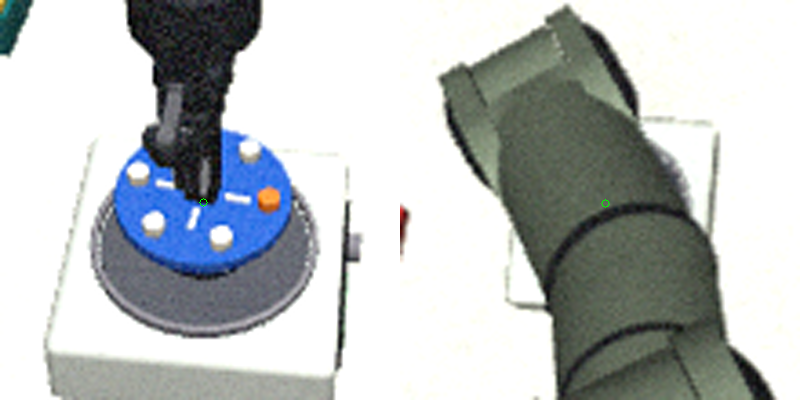

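```bash
python3 -c "
from workcell import bot
print(bot.job_done()); o=bot.observe(); print(o['clock'],o['position'],o['force'],o['grip_width'])"
```

```text
the job is handed in; nothing more can be done
None
the job is handed in; nothing more can be done
```

I pushed the orange cap home on the stand, gripped the rotor by its handle and carried it to the drive. I turned it about 15° onto the splines and lowered it against the seat to a hard stop. The job was handed in at 16.4 s with the hand still gripping and pressing down; no verdict was reported.

**Last checks before hand-in:**
- **Seat:** the push rose as the spring should, from about 5 N to 8 N, then hit a hard stop. It ended at about 21 N.
- **Height:** the arm's height puts the hub at about 65 mm. The camera only places it between 65 and 70 mm, so on the exact height I relied on the arm and the force.
- **Mesh:** the hub passed the 78 mm spline ridges with no upward force, and the turning force stayed near zero.
- **Cap:** in the side view it sits level with the white ones.
- **Other objects:** the rack, box and jar show no change beyond noise where I sampled the first and last pictures.

**What disagreed:**
- **Finger height:** the real fingertips sat about 37 mm higher than the reported TCP. I saw this in the side view, confirmed it by contact on the cap, and allowed for it in every later height.
- **Spindle position:** the two cameras differed by 4–8 mm in y. I started from a value between them and corrected the last 1–2 mm from the side forces on the pin.
- **Hard push:** while seating the cap I made one step too many without checking, and the wrist force reached about 100 N (limit 120 N) before I backed off.

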